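# Plant the model lamp post and hold the reading lens over it

### The job

On this miniature snow set, take the little lamp post from its wooden storage block, stand it fully down in the hole of the snowy ground piece and let go of it. Then pick up the reading lens by its handle and hold it level, centred over the post's lantern, at the same height as the brass collar on the gauge rod, touching nothing with it. Finish while still holding the lens there, and leave the collar, trees, paint jar and brush as they are.

Things in the scene. Friction and masses are not known exactly. Their poses are not given: they have to be found in the camera images.
- set_base: The snowy ground piece: fixed white block 260 (x) x 150 (y) x 40 mm high; origin at the centre of its underside; z up. Its own -x end (with the two small trees) is the end towards the robot, its +x end carries the gauge rod: an upright steel rod of 8 mm diameter at (100, 0) mm in this frame, top 205 mm above the table.
- post_hole (a point): Centre of the mouth of the blind hole in the snowy ground piece, at its top surface (40 mm above the table): round, 16.5 mm diameter, 30 mm deep, 2 mm chamfer; at (-10, 0) mm in the ground piece's frame, 110 mm from the gauge rod. Same axes as the ground piece.
- focus_mark (a point): Middle (half-way up its 10 mm thickness) of the brass collar on the gauge rod, 26 mm diameter, with a flat pointer reaching 35 mm from the rod's axis towards the post hole. Its height, 155 to 195 mm above the table, is the focal height at which the lens must be held. The collar can slide on the rod if pushed hard; leave it where it is.
- post_head (a point): Centre of the lantern atop the model lamp post; grasp it here. White 24 mm cube with dark edges, sides along this point's x and y, z up. Foot 102 mm below this point, lantern top 12 mm above it (plus a 4 mm finial). Loose, about 60 g, upright. Fully down in the ground piece's hole, this point is 72 mm above the hole's mouth.
- post: The same lamp post as a whole; round dark pole of 14 mm diameter with a chamfered foot, lantern on top; origin at the centre of its foot, z up along the pole. At the start it stands in the storage block.
- post_block: Fixed plywood storage block, 90 x 90 x 30 mm high, with the hole (18.5 mm diameter, 22 mm deep) the lamp post stands in at first; origin at the centre of its underside.
- lens_center (a point): Centre of the reading lens's round glass, half-way up its thickness. Steel rim 70 mm outer diameter, counted 14 mm thick; z is the lens's axis (up), the handle runs from the rim towards this point's -x. Loose, about 120 g in all. At the start the lens lies flat on its rest, this point 41 mm above the table.
- lens_grip (a point): Place to grasp the lens: on the black handle, 80 mm from the lens centre along -x, half-way up. Handle: straight bar 18 mm wide (y) x 14 mm high (z), from 33 to 133 mm from the lens centre; same axes as lens_center. The balance point lies about 30 mm from here towards the lens.
- lens: The reading lens with handle as a whole; origin and axes as lens_center.
- lens_rest: Fixed light wooden rest that carries the lens: slab 190 x 70 x 8 mm with two cross blocks 34 mm high, under the lens and under the handle's end, open between them where the handle is grasped; origin at the centre of its underside, x along the lens.
- tree_a: Small snowy model fir, 62 mm tall, 42 mm wide, loose on the ground piece's near end, on its +y side; origin at the centre of its underside. Leave alone.
- tree_b: Small snowy model fir, 55 mm tall, 38 mm wide, loose on the ground piece's near end, on its -y side; origin at the centre of its underside. Leave alone.
- paint_jar: Closed paint jar, 56 mm diameter, 65 mm tall, loose on the table; origin at the centre of its underside. Leave alone.
- brush: Paint brush lying on the table, about 140 mm long along its x; loose. Leave alone.
Things that resemble listed ones, but are neither listed nor needed, are in the scene too. Of the things like the post, leave any that is blue or red; of the rest the smaller one is meant.

How it is judged:
On the way:
1. the lamp post stands fully down and upright in the ground piece's hole, let go, before the lens is lifted (horizontal distance between post_head and post_hole below 0.012 m and z of post_head in the frame of post_hole below 0.076 m and angle between post_head's own z axis and vertical below 0.12 rad and contact force between post and the fingers below 0.05 N and linear speed of post below 0.03 m/s and height (world z) of lens_center below 0.06 m), for 0.3 s.
At the end, for the whole second after the job is handed in: Post free and upright (0.12 rad) in the hole, head within 12 mm of its axis and 4 mm of fully down; lens still, held by the fingers alone (over 1 N), nothing else touching it, centre within 15 mm sideways of the lantern and 8 mm of the collar's height, level within 0.12 rad (horizontal distance between post_head and post_hole below 0.012 m and z of post_head in the frame of post_hole below 0.076 m and angle between each of post_head, lens_center's own z axis and vertical below 0.12 rad and contact force between post and the fingers below 0.05 N and horizontal distance between lens_center and post_head below 0.015 m and z of lens_center in the frame of focus_mark between -0.008 and 0.008 m and linear speed of lens below 0.02 m/s and angular speed of lens below 0.15 rad/s and contact force between lens and the fingers above 1 N and contact force between lens and set_base below 0.05 N and contact force between lens and post below 0.05 N and contact force between lens and tree_a below 0.05 N and contact force between lens and tree_b below 0.05 N and contact force between lens and lens_rest below 0.05 N); the arm keeps its last pose, push and grip.
It fails at once if the collar is shifted by more than 4 mm (distance of focus_mark from where it was at the start of the episode above 0.004 m).
It fails at once if a tree is moved by more than 15 mm or knocked over (distance of any of tree_a, tree_b from where it was at the start of the episode above 0.015 m or angle between any of tree_a, tree_b's own z axis and vertical above 0.4 rad).
It fails at once if the paint jar or the brush is moved by more than 20 mm (distance of any of paint_jar, brush from where it was at the start of the episode above 0.02 m).
It fails at once if the lens knocks against the lamp post (over 1 N) (contact force between lens and post above 1 N).
It also fails if it takes over 64 s, if anything falls off the work surface, if the arm or the gripper's body presses on something with over 40 N, if the wrist force passes 120 N, or if a joint passes its speed limit or range.

### The arm

A 6-joint arm with a two-finger parallel gripper is mounted at the origin on the work surface. World frame = base frame: x ahead of the robot, y to its left, z up, the work surface at z = 0. Lengths are in m, angles in rad, forces in N, time in s.
With the tool pointing down it reaches from about 0.3 to 0.775 m from the base axis. Payload 14.6 kg.
Tool frame: the origin (TCP) lies at the centre of the arm's flange, where the gripper is bolted on; the fingertips stand 199 mm ahead of it and the grasp point (between the pads) lies 180 mm ahead of it; z points along the fingers, y is the line along which they close (so a half turn about z gives the same grasp; the last joint's range is limited). The gripper opens to 94 mm and grips with 3 to 60 N. Pads are 16 mm wide; open, the fingers measure 119 mm over their backs; the gripper's body (75 mm by 177 mm) begins 78 mm behind the grasp point.
Start: joints at [-1.266, 0.3, 1.521, -0, 1.321, -0.067], TCP at [0.2, -0.512, 0.405] pointing down, gripper open.
Joint ranges: [-3.03, 3.03], [-0.79, 2.21], [0.23, 2.52], [-1.04, 4.18], [0, 3.07], [-2.55, 2.55]. Speed limits (rad/s): [2.22, 2.22, 2.57, 3.14, 3.14, 3.14].

### API

Orientations are given as [roll, pitch, yaw] about the fixed x, y, z axes, in that order (R = Rz(yaw) Ry(pitch) Rx(roll)).
In Python, from station import ctrl gives the robot as it stands. The module is installed in compiled form; this text tells all that it offers.
- The arm moves only by the tool servo_tool, never from a script. Its argument "motion" is a list of rows, each a list of 5 numbers: the closure, from 0 (fully open) to 1 (shut), then the shift along the world's x, y, z in cm, then the turn about the world's z in degrees. A call has 1 to 20 rows; each row is the pose to reach, as a shift and turn from the pose commanded when the call began; what a row does not reach only later rows make up. A row lasts 1/8 s, in which the tool goes at most 62.5 mm and 10.7 degrees, less where a joint would pass 70% of its speed; a pose out of reach is approached as far as the arm can. A call with a gripper value outside its range is refused whole. The fingers move at their own pace and stop on an object; "squeeze" is the grip in N (left out, the last holds). Time passes only in rows, so rows that repeat a pose let the fingers close. It gives the time, the measured TCP pose, the force, the opening and the grip force at its end, in the units of the state.
- ctrl.get_obs(): the state, without advancing time (a new reading comes with each control period).
- ctrl.camera(name): name is "scene" or "side" or "wrist"; returns a dict with "image" (400x640x3 uint8, red, green, blue), "fx", "fy", "cx", "cy" (pixels), "camera_from_world" (4x4, takes a point from world to camera coordinates); the wrist camera has in their place "hand_eye" (4x4, takes a point from camera to tool coordinates, whose origin is the TCP and whose axes are the flange's). Camera axes: x right, y up, looking along -z (the intrinsics and any distortion apply to the point x, -y, -z); pixel columns grow to the right and rows downward; lengths in m; the calibration is good to about 2 mm. A picture is of the moment at which its call begins: read the wrist's pose just before it. There is no depth.
- ctrl.hand_in(): hands the job in; it is judged then, once.
The state is a dict: "time_s": time; "qpos": joint angles; "joint_vel": joint speeds; "tau": joint torques, N m; "ee_pos": TCP position; "eef_rot": TCP orientation; "force": force on the tool from outside, world axes, zero at the start; "moment": the same for the moment, N m; "grip_width": finger opening in m; "grip_force": force on a finger pad.
Only numpy, scipy, OpenCV 4.12 (cv2) and the standard library are available. Lean on these libraries where they do the work, as an engineer would, in place of code of your own. Each camera call takes 0.05 s, during which the arm holds its last target. There are 200 camera calls.

## Working session

There is one attempt and no reset: what is moved stays moved. The work goes in short steps, Python scripts to look and compute and a tool call to move; the robot and the scene stay as the last step left them, time stands still between calls to the robot, and variables do not carry over. Pictures are saved under pics/ and viewed, at most 10 in all, crops included, and the job is handed in when it is done.

Besides the shell and the picture viewer there is one more tool, called after ">>>" by a JSON object that holds its "fn" and its "kwargs". servo_tool: Moves the arm, as the interface text tells. Its arguments: {"type":"object","properties":{"motion":{"type":"array","items":{"type":"array","items":{"type":"number"}}},"squeeze":{"type":"number"}},"required":["motion"]}

```bash
mkdir -p pics; cat > h.py <<'E'
import numpy as np, cv2
from scipy.spatial.transform import Rotation as R
from station import ctrl
def cam(name, save=None):
    o=ctrl.get_obs(); c=ctrl.camera(name)
    if name=="wrist":
        T=np.eye(4); e=np.array(o["eef_rot"])
        T[:3,:3]=R.from_euler("xyz",e).as_matrix() if e.size==3 else e.reshape(3,3)
        T[:3,3]=o["ee_pos"]; W=T@np.array(c["hand_eye"])
    else: W=np.linalg.inv(np.array(c["camera_from_world"]))
    c["W"]=W
    if save:
        cv2.imwrite("pics/%s.png"%save,cv2.cvtColor(c["image"],cv2.COLOR_RGB2BGR))
        np.savez("pics/%s.npz"%save,W=W,image=c["image"],**{k:c[k] for k in("fx","fy","cx","cy")})
    return c
def load(s): return dict(np.load("pics/%s.npz"%s))
def ray(c,u,v):
    d=np.array([(u-c["cx"])/c["fx"],-(v-c["cy"])/c["fy"],-1.]); d=c["W"][:3,:3]@d
    return c["W"][:3,3],d/np.linalg.norm(d)
def plane(c,u,v,z):
    o,d=ray(c,u,v); return o+d*(z-o[2])/d[2]
def tri(*obs):
    A=np.zeros((3,3));b=np.zeros(3);L=[]
    for c,u,v in obs:
        o,d=ray(c,u,v);P=np.eye(3)-np.outer(d,d);A+=P;b+=P@o;L.append((P,o))
    p=np.linalg.solve(A,b); return p,[float(np.linalg.norm(P@(p-o)))*1000 for P,o in L]
def proj(c,p):
    q=np.linalg.inv(c["W"])@np.append(p,1); return c["cx"]+c["fx"]*q[0]/-q[2], c["cy"]-c["fy"]*q[1]/-q[2]
E
python3 - <<'E'
from h import *
for n in("scene","side","wrist"):
    c=cam(n,n+"0"); print(n,{k:c[k].shape if k=="image" else np.round(c[k],3).tolist() for k in c if k!="W"})
print(ctrl.get_obs())
E
```

```text
scene {'image': (400, 640, 3), 'fx': 486.168, 'fy': 486.168, 'cx': 316.455, 'cy': 202.931, 'camera_from_world': [[0.703, 0.711, 0.011, -0.38], [-0.518, 0.501, 0.693, 0.265], [0.487, -0.493, 0.721, -1.647], [0.0, 0.0, 0.0, 1.0]]}
side {'image': (400, 640, 3), 'fx': 424.202, 'fy': 424.202, 'cx': 323.077, 'cy': 200.005, 'camera_from_world': [[0.996, -0.087, -0.004, -0.569], [0.062, 0.673, 0.737, -0.063], [-0.062, -0.734, 0.676, -1.02], [0.0, 0.0, 0.0, 1.0]]}
wrist {'image': (400, 640, 3), 'fx': 316.033, 'fy': 316.033, 'cx': 322.396, 'cy': 199.627, 'hand_eye': [[-0.0, 0.96, 0.279, 0.082], [1.0, 0.0, -0.0, 0.001], [-0.0, 0.279, -0.96, 0.02], [0.0, 0.0, 0.0, 1.0]]}
{'time_s': 0.15, 'qpos': array([-1.26559762e+00,  3.00300760e-01,  1.52142074e+00, -4.48601637e-07,
        1.32071375e+00, -6.66413881e-02]), 'joint_vel': array([-0.00146872, -0.00095151, -0.00198839, -0.0003715 , -0.00023115,
        0.00075477]), 'tau': array([ 1.53322744e-03, -5.31959188e+01, -3.52818561e+01,  7.08835968e-02,
        2.36632826e-02, -6.91195555e-05]), 'ee_pos': array([ 0.19979894, -0.5123946 ,  0.40424754]), 'eef_rot': array([-3.14075190e+00, -5.56763006e-05,  3.71840183e-01]), 'force': array([-0.22374396,  0.3233647 , -0.59669374]), 'moment': array([ 0.02428149, -0.02690659, -0.02928539]), 'grip_force': 0.0, 'grip_width': 0.09421490229154385}
```

View pics/scene0.png

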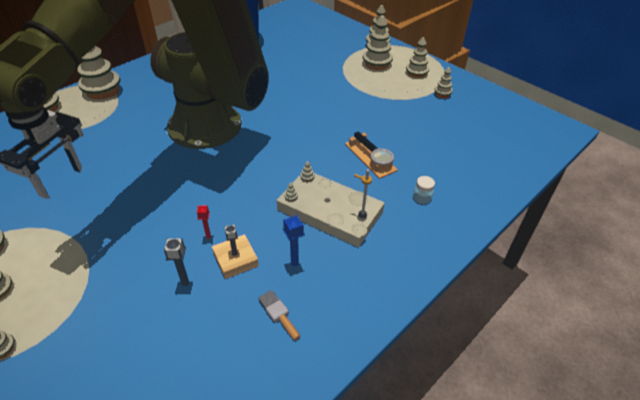

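View pics/side0.png

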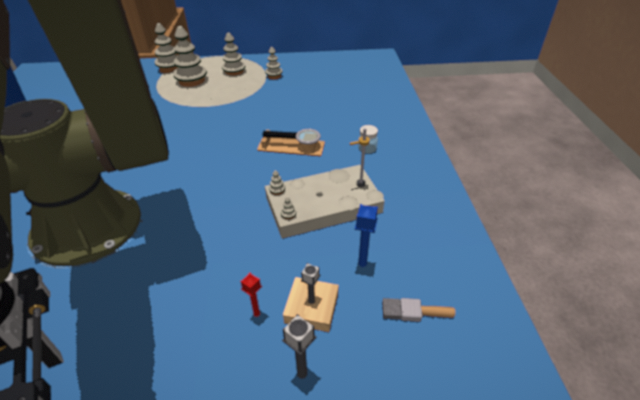

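The scene picture shows these post-like things: a white lantern in the plywood block (scene 231,232; side 311,272), a larger white one free on the table (176,246; side 299,333), a red one (203,213) and a blue one (293,228). The post meant is the smaller white one in the block. I'll check that in an enlarged crop. The ground piece is around (330,205), the collar at (365,180) and the lens at (382,158).

```bash
python3 - <<'E'
import cv2,numpy as np
a=cv2.imread("pics/scene0.png");b=cv2.imread("pics/side0.png")
f=lambda i,x,y,w,h,s:cv2.resize(i[y:y+h,x:x+w],(w*s,h*s),interpolation=cv2.INTER_CUBIC)
top=np.hstack([f(a,155,195,100,100,3),f(a,270,120,125,100,4)[:300] if 0 else f(a,270,120,166,100,3)[:, :498]])
bot=np.hstack([f(b,255,120,133,100,3),f(b,255,250,133,100,3)])
cv2.imwrite("pics/crop1.png",np.vstack([top[:,:798],bot[:,:798]]))
E
```

```text
(no output)
```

View pics/crop1.png

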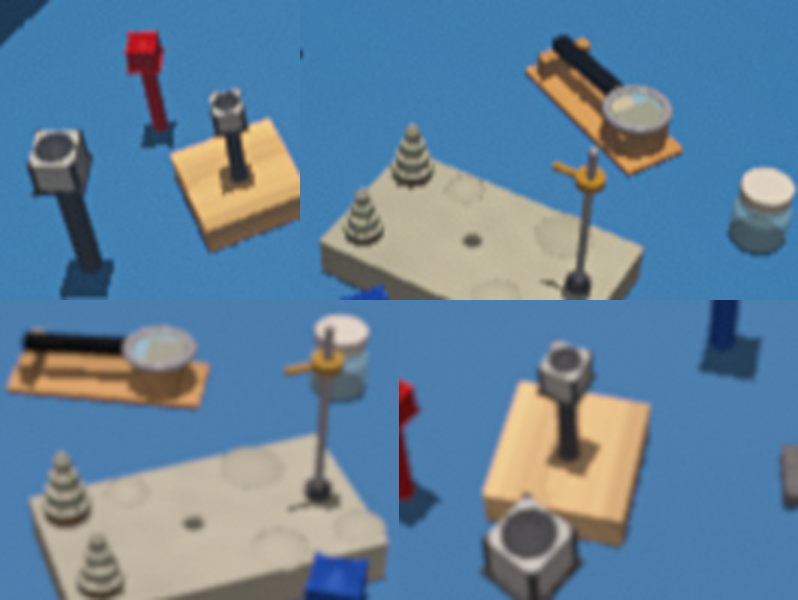

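The crop confirms it: the smaller white lantern stands in the plywood block (crop 228,110), and the larger white one stands free (60,160). It also shows the hole mouth (472,240), the collar (590,179), the lens (637,108) and the handle end (562,45).

```bash
python3 - <<'E'
from h import *
a=load("scene0");b=load("side0")
P=dict(head=((231,231.7),(310.7,274)),postfoot=((234,254.5),(311.5,301.5)),hole=((327.3,200),(319.7,194.3)),rodbase=((362.3,214),(361.3,183)),collar=((366.7,179.7),(364,140.7)),
pointer=((354.7,175.3),(350.8,143.5)),lens=((382.3,156),(308.3,135.7)),hend=((357.3,135),(264.3,134)),big=((176,248),(299,334)),red=((203,212),(251,284)),blue=((293,228),(367,218)),
treea=((307,180),(277,192)),jar=((425,200),(368,150)))
for k,(p,q) in P.items():
    r=tri((a,*p),(b,*q)); print(k,np.round(r[0]*1000,1),np.round(r[1],1))
E
```

```text
head [ 524.4 -276.7  110. ] [0.4 0.4]
postfoot [ 524.3 -278.9   24.1] [1.5 1.5]
hole [564.5  17.8  39.5] [0.8 0.8]
rodbase [671.2  43.2  46.1] [0.8 0.8]
collar [670.7  45.5 171.6] [1.2 1.2]
pointer [638.8  35.9 172.1] [1.6 1.6]
lens [552.2 269.3  43. ] [1. 1.]
hend [425.3 297.4  37.2] [1.7 1.7]
big [ 497.7 -409.4  136.8] [1. 1.]
red [ 415.3 -282.5  100.3] [0.8 0.8]
blue [ 642.5 -180.3  146. ] [1.9 1.9]
treea [460.5  40.   33.4] [2.8 2.8]
jar [728.9 263.2 -14.5] [0.7 0.7]
```

>>> {"fn": "servo_tool", "kwargs": {"motion": [[0, 5, 3.6, 0, 0], [0, 10, 7.2, 0, 0], [0, 15, 10.8, 0, 0], [0, 20, 14.5, 0, 0], [0, 25, 18, 0, 0], [0, 30, 21.7, 0, 0], [0, 32.5, 23.5, 0, 0], [0, 32.5, 23.5, 0, 0], [0, 32.5, 23.5, 0, 0]]}}

```text
time_s: 1.27
ee_pos: [0.5242, -0.2779, 0.4044]
eef_rot: [-3.141, 0.0, 0.371]
force: [0.5, -0.8, -0.5]
grip_width: 0.0939
grip_force: 0.0
```

```bash
python3 - <<'E'
from h import *
c=cam("wrist","w1"); print(ctrl.get_obs()["ee_pos"],ctrl.get_obs()["eef_rot"],proj(c,[.5244,-.2767,.11]),proj(c,[.5244,-.2767,.122]))
E
```

```text
[ 0.52403398 -0.278221    0.40458681] [-3.14145154e+00  2.94583993e-04  3.70738833e-01] (np.float64(320.5323455908476), np.float64(201.08121811489391)) (np.float64(320.4529254216716), np.float64(204.9905467784635))
```

View pics/w1.png

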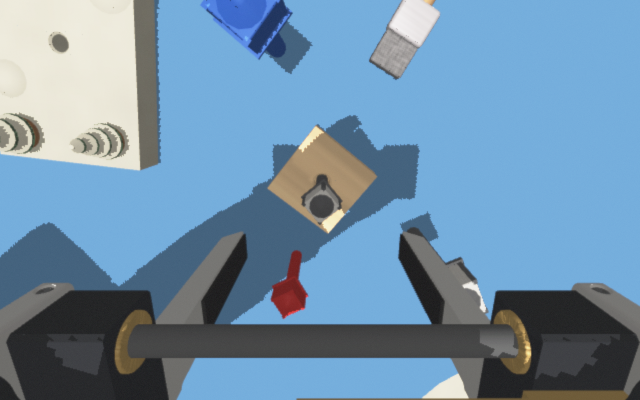

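The wrist view shows the post's lantern at about (321,204) as a diamond, with block corners at (318,126), (377,177), (328,233) and (268,187). I'll zoom in to get its yaw.

```bash
python3 - <<'E'
from h import *
c=load("w1"); B=[plane(c,u,v,.03)[:2] for u,v in((318,126),(377,177),(328,233),(268,187))]
for i in range(4):
    d=B[(i+1)%4]-B[i]; print(np.round(B[i]*1000),np.linalg.norm(d),np.degrees(np.arctan2(d[1],d[0]))%90)
i=cv2.cvtColor(c["image"],cv2.COLOR_RGB2BGR)[170:235,280:365]
cv2.imwrite("pics/crop2.png",cv2.resize(i,None,fx=8,fy=8,interpolation=cv2.INTER_CUBIC))
E
```

```text
[ 581. -251.] 0.08821452086283975 71.04637586448975
[ 552. -335.] 0.08865448918696352 72.28379380947104
[ 468. -308.] 0.09005658412407481 71.91089016943215
[ 496. -222.] 0.08999263050409681 71.09903607428424
```

View pics/crop2.png

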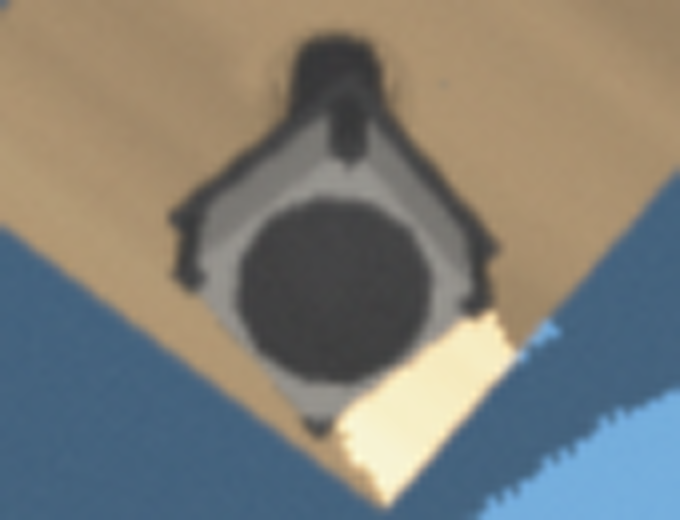

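```bash
python3 - <<'E'
from h import *
c=load("w1"); B=[plane(c,280+u/8,170+v/8,.122)[:2] for u,v in((348,155),(480,305),(320,428),(188,280))]
for i in range(4):
    d=B[(i+1)%4]-B[i]; print(np.round(B[i]*1000,1),np.linalg.norm(d),np.degrees(np.arctan2(d[1],d[0]))%90)
print(np.mean(B,0), plane(c,280+335/8,170+290/8,.126), tri((c,280+335/8,170+290/8),(load("scene0"),230.8,227),(load("side0"),310.8,269.5)))
for u,v in((59,43),): print("hole",plane(c,u,v,.04),tri((c,u,v),(load("scene0"),327.3,200),(load("side0"),319.7,194.3)))
E
```

```text
[ 538.4 -274.1] 0.02220166549177494 61.769661223363215
[ 527.9 -293.6] 0.022582391675453325 60.52684146346192
[ 508.3 -282.5] 0.02233939546752215 61.153281151878645
[ 519. -263.] 0.02234553675285712 60.16371985470529
[ 0.52341048 -0.27829507] [ 0.52494994 -0.27782127  0.126     ] (array([ 0.52492561, -0.27712956,  0.1258332 ]), [0.7059805110586445, 1.589702523821593, 1.0135436509563676])
hole [0.56337461 0.01740589 0.04      ] (array([0.5640014 , 0.01807675, 0.03918072]), [0.7155829255427871, 0.9029821807995608, 0.8337062110756343])
```

>>> {"fn": "servo_tool", "kwargs": {"motion": [[0, 0, 0, 0, 10], [0, 0, 0, 0, 20], [0, 0, 0, 0, 30], [0, 0, 0, 0, 40], [0.3, 0, 0, -3, 40], [0.3, 0, 0, -6, 40], [0.3, 0, 0, -9, 40], [0.3, 0, 0, -11.3, 40], [0.3, 0, 0, -11.3, 40], [0.3, 0, 0, -11.3, 40], [1, 0, 0, -11.3, 40], [1, 0, 0, -11.3, 40], [1, 0, 0, -11.3, 40], [1, 0, 0, -11.3, 40], [1, 0, 0, -11.3, 40], [1, 0, 0, -11.3, 40], [1, 0, 0, -11.3, 40]], "squeeze": 20}}

```text
time_s: 3.45
ee_pos: [0.5248, -0.2774, 0.2917]
eef_rot: [3.141, -0.0, 1.07]
force: [0.2, 0.1, 0.8]
grip_width: 0.0235
grip_force: 20.0
```

>>> {"fn": "servo_tool", "kwargs": {"motion": [[1, 0, 0, 2, 0], [1, 0, 0, 4, 0], [1, 0, 0, 7, 0], [1, 0.5, 4, 7, 0], [1, 1.1, 8, 7, 0], [1, 1.7, 13, 7, 0], [1, 2.3, 18, 7, 0], [1, 3, 23, 7, 0], [1, 3.6, 27, 7, 0], [1, 3.9, 29.5, 7, 0], [1, 3.9, 29.5, 5, 0], [1, 3.9, 29.5, 5, 0], [1, 3.9, 29.5, 5, 0], [1, 3.9, 29.5, 5, 0]]}}

```text
time_s: 5.2
ee_pos: [0.5639, 0.0173, 0.3424]
eef_rot: [3.141, -0.0, 1.069]
force: [-0.4, 0.3, 0.3]
grip_width: 0.0239
grip_force: 20.0
```

```bash
python3 - <<'E'
from h import *
ims=[]
for n,(x,y) in (("scene",(280,120)),("side",(270,100)),("wrist",(220,80))):
    c=cam(n,n+"2"); i=cv2.cvtColor(c["image"],cv2.COLOR_RGB2BGR)
    w,h,s=(100,120,4) if n!="wrist" else (200,200,1)
    if n!="wrist": ims.append(cv2.resize(i[y:y+h,x:x+w],(w*s,h*s),interpolation=cv2.INTER_CUBIC))
    print(n,proj(c,[.564,.018,.04]))
cv2.imwrite("pics/crop3.png",np.hstack(ims)); print(ctrl.get_obs()["ee_pos"])
E
```

```text
scene (np.float64(327.29231267401025), np.float64(199.48317697394435))
side (np.float64(319.6146466505408), np.float64(194.4008930324381))
wrist (np.float64(321.16436985960456), np.float64(198.33776243203943))
[0.56381469 0.01739338 0.34204189]
```

View pics/crop3.png

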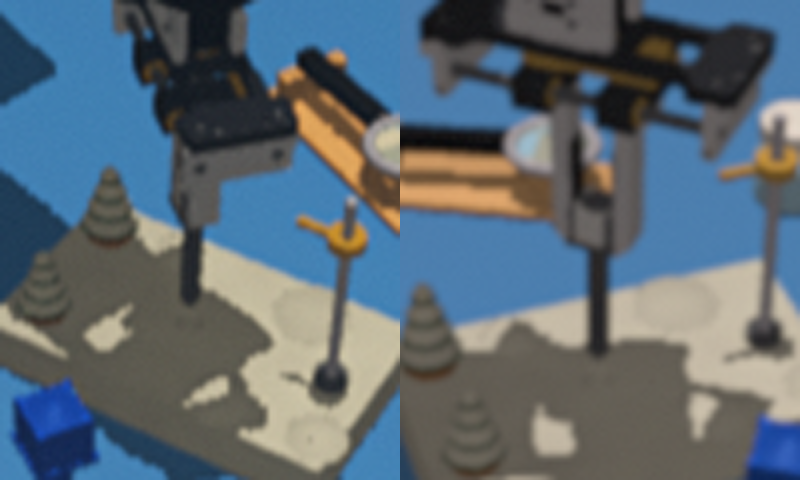

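```bash
python3 - <<'E'
from h import *
a=load("scene2");b=load("side2")
for v1,v2 in((194.5,187),(194,186.5)):
    print(tri((a,327.5,v1),(b,319.3,v2)))
# where vertical pole at x,y and mouth would appear
for p in([.5638,.0174,.06],[.5638,.0174,.05],[.5638,.0174,.1]): print(p,np.round(proj(a,p),1),np.round(proj(b,p),1))
# measure pole column centres
for c,n,u0 in((a,"scene",327),(b,"side",319)):
    g=c["image"].sum(2).astype(int)
    for v in range(172,198,3): print(n,v,g[v,u0-8:u0+9].tolist())
E
```

```text
(array([0.56412063, 0.01833332, 0.06173118]), [1.6209002314171503, 1.6209002314170586])
(array([0.56408363, 0.01826407, 0.06353309]), [1.5018115113010273, 1.5018115113010808])
[0.5638, 0.0174, 0.06] [327.3 194.5] [319.5 188.4]
[0.5638, 0.0174, 0.05] [327.2 197. ] [319.5 191.5]
[0.5638, 0.0174, 0.1] [327.7 184. ] [319.3 175.6]
scene 172 [368, 375, 376, 348, 236, 171, 140, 174, 238, 277, 269, 262, 264, 263, 261, 295, 357]
scene 175 [477, 453, 418, 400, 369, 280, 185, 168, 225, 259, 265, 261, 271, 278, 296, 322, 371]
scene 178 [530, 527, 521, 498, 489, 503, 399, 188, 116, 122, 127, 213, 351, 381, 375, 374, 373]
scene 181 [514, 494, 484, 427, 418, 388, 244, 124, 112, 122, 128, 300, 502, 533, 504, 462, 422]
scene 184 [274, 263, 264, 268, 279, 264, 186, 129, 123, 114, 157, 343, 521, 547, 545, 544, 541]
scene 187 [259, 259, 266, 265, 277, 258, 168, 122, 124, 116, 156, 343, 522, 554, 547, 544, 547]
scene 190 [259, 260, 259, 261, 264, 251, 171, 128, 126, 116, 209, 425, 538, 548, 543, 534, 535]
scene 193 [258, 261, 255, 262, 262, 243, 155, 122, 118, 118, 140, 230, 278, 282, 309, 420, 507]
scen
[... 246 characters left out ...]
 234, 402, 520, 551, 551, 548, 548]
side 178 [549, 549, 548, 549, 529, 431, 259, 127, 112, 126, 234, 401, 519, 552, 550, 551, 545]
side 181 [552, 552, 552, 553, 530, 433, 261, 129, 109, 126, 230, 409, 525, 557, 553, 553, 551]
side 184 [545, 547, 546, 548, 516, 416, 250, 128, 113, 122, 227, 391, 491, 497, 463, 447, 443]
side 187 [320, 330, 328, 324, 299, 241, 175, 133, 121, 127, 163, 225, 265, 274, 273, 272, 272]
side 190 [275, 275, 276, 277, 273, 278, 269, 264, 252, 263, 271, 277, 275, 277, 277, 278, 276]
side 193 [276, 275, 277, 276, 275, 273, 275, 277, 286, 284, 282, 275, 277, 278, 279, 283, 281]
side 196 [275, 276, 277, 275, 272, 271, 271, 278, 283, 280, 277, 275, 278, 282, 282, 280, 282]
```

```bash
python3 - <<'E'
from h import *
def dark(c,u,v,r=7):
    g=cv2.GaussianBlur(c["image"],(0,0),.7).sum(2).astype(float); u,v=int(u),int(v)
    w=g[v-r:v+r+1,u-r-2:u+r+3]; m=np.clip(np.median(w)-40-w,0,None); yy,xx=np.mgrid[v-r:v+r+1,u-r-2:u+r+3]
    return (m*xx).sum()/m.sum(),(m*yy).sum()/m.sum()
a=load("scene0");b=load("side0");w=load("w1")
H=[(a,*dark(a,327,200)),(b,*dark(b,320,194)),(w,*dark(w,59,43,16))]
for c,u,v in H: print(u,v,plane(c,u,v,.04))
print(tri(*H))
E
```

```text
326.96728852542805 199.78558650651675 [0.56419355 0.01651202 0.04      ]
319.061070620759 194.03468208092485 [0.56275501 0.01946956 0.04      ]
59.178847221521224 42.508466663301874 [0.56389047 0.01730527 0.04      ]
(array([0.56344263, 0.01761065, 0.04004392]), [0.9923070406351233, 1.4269815771930172, 0.5099203550974892])
```

>>> {"fn": "servo_tool", "kwargs": {"motion": [[1, 0, 0, -1, 0], [1, 0, 0, -1.8, 0], [1, 0, 0, -2.3, 0], [1, 0, 0, -2.8, 0], [1, 0, 0, -3.4, 0], [1, 0, 0, -4, 0], [1, 0, 0, -4.5, 0], [1, 0, 0, -4.8, 0], [1, 0, 0, -4.8, 0], [1, 0, 0, -4.8, 0]]}}

```text
time_s: 6.6
ee_pos: [0.5638, 0.0176, 0.2937]
eef_rot: [3.141, -0.0, 1.07]
force: [0.1, -1.0, -0.4]
grip_width: 0.0238
grip_force: 20.0
```

>>> {"fn": "servo_tool", "kwargs": {"motion": [[0.5, 0, 0, 0, 0], [0.5, 0, 0, 0, 0], [0.5, 0, 0, 0, 0], [0.5, 0, 0, 0, 0], [0.5, 0, 0, 0.5, 0], [0.5, 0, 0, 2, 0], [0.5, 0, 0, 5, 0], [0.5, 0, 0, 9, 0], [0.5, 0, 0, 12, 0], [0.5, 0, 0, 12, 0], [0.5, 0, 0, 12, 0]]}}

```text
time_s: 7.98
ee_pos: [0.5636, 0.0176, 0.4132]
eef_rot: [-3.141, 0.0, 1.07]
force: [-0.5, 0.1, 0.2]
grip_width: 0.0473
grip_force: 0.0
```

```bash
python3 - <<'E'
from h import *
c=cam("wrist","w3"); a=cam("scene","scene3"); b=cam("side","side3")
i=cv2.cvtColor(c["image"],cv2.COLOR_RGB2BGR)
f=lambda i,x,y,w,h,s:cv2.resize(cv2.cvtColor(i["image"],cv2.COLOR_RGB2BGR)[y:y+h,x:x+w],(w*s,h*s),interpolation=cv2.INTER_CUBIC)
cv2.imwrite("pics/crop4.png",np.vstack([np.hstack([f(a,290,120,100,75,4),f(b,280,110,100,75,4)]),f(c,120,100,400,150,2)]))
for z in(.112,.128): print(z,[np.round(proj(k,[.5637,.0176,z]),1) for k in(c,a,b)])
E
```

```text
0.112 [array([321.8, 199. ]), array([327.8, 180.7]), array([319.2, 171.6])]
0.128 [array([321.8, 204.1]), array([328. , 176.3]), array([319.2, 166.2])]
```

View pics/crop4.png

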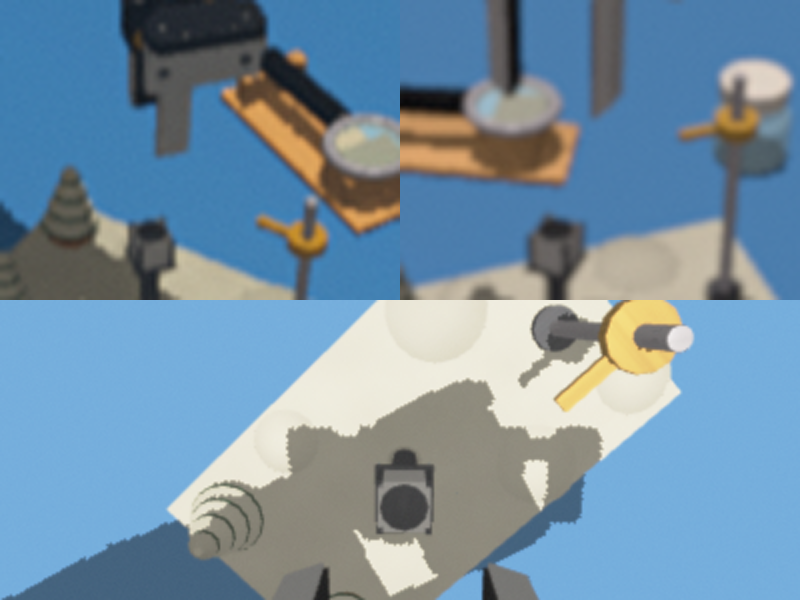

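The post is seated and upright (finial at wrist 322,203.5, expected 321.8,204.1). The collar and trees are untouched. Next is the lens.

>>> {"fn": "servo_tool", "kwargs": {"motion": [[0.5, 0, 0, 0, -5], [0.5, -1, 3.5, 0, -15], [0.5, -2, 7, 0, -25], [0.5, -3, 11, 0, -35], [0.5, -4, 15, 0, -45], [0.5, -5, 19, 0, -55], [0.5, -6.5, 23, 0, -65], [0.5, -7.4, 26.5, 0, -74], [0.5, -7.4, 26.5, 0, -74], [0.5, -7.4, 26.5, 0, -74], [0.5, -7.4, 26.5, 0, -74]]}}

```text
time_s: 9.5
ee_pos: [0.4902, 0.2817, 0.4135]
eef_rot: [3.141, 0.0, -0.221]
force: [0.2, 0.4, 0.0]
grip_width: 0.0472
grip_force: 0.0
```

```bash
python3 - <<'E'
from h import *
c=load("w3"); t=plane(c,461,119,.205); o,d=ray(c,441.5,119)
s=np.dot(t[:2]-o[:2],d[:2])/np.dot(d[:2],d[:2]); print("rod",t,"collar top ray z at rod",o+s*d)
print("fin",tri((c,322,203.5),(load("scene3"),327.5,177.5),(load("side3"),319.25,167.2)))
c=cam("wrist","w4"); print(ctrl.get_obs()["ee_pos"],ctrl.get_obs()["eef_rot"],ctrl.get_obs()["qpos"][5])
E
```

```text
rod [0.67057389 0.04467451 0.205     ] collar top ray z at rod [0.67000162 0.0438235  0.17440346]
fin (array([0.56365161, 0.01678014, 0.12484646]), [0.3454332650759118, 0.8121013840795063, 0.6205664286677214])
[0.49014996 0.28176496 0.41360894] [ 3.14151445e+00  4.29167167e-05 -2.21763982e-01] 2.2495150579927126
```

View pics/w4.png

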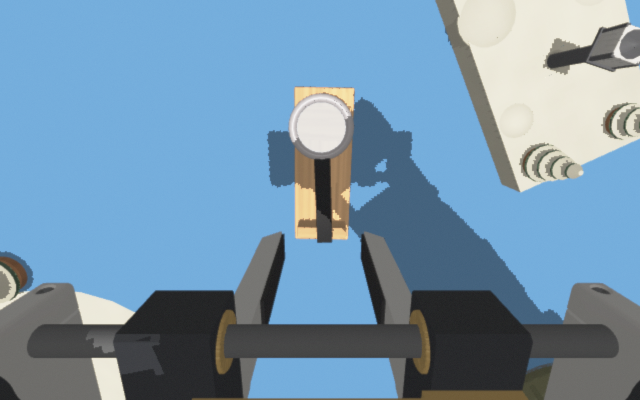

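The wrist view shows the lens rim centred at (321,127) and the handle running from (322.5,165) to (324.5,240).

```bash
python3 - <<'E'
from h import *
c=load("w4"); L=tri((c,321,126.5),(load("scene0"),382.3,155.7),(load("side0"),308.3,135.7)); print(L)
E=plane(c,324.3,241,.048);p=plane(c,321,126.5,.041); h1=plane(c,322.5,165,.048)
print(E,p,h1,np.linalg.norm(E-p)); d=E-h1; print(np.degrees(np.arctan2(-d[1],-d[0])))
d=(p-E)[:2]; d/=np.linalg.norm(d);print(np.degrees(np.arctan2(d[1],d[0]))); print("grip",p[:2]-.08*d)
# handle edges by darkness
g=c["image"].sum(2)
for v in(175,190,205,220,235):
    r=np.where(g[v,305:345]<110)[0]+305; print(v,r.min(),r.max(),plane(c,(r.min()+r.max())/2,v,.048)[:2])
E
```

```text
(array([0.5519182 , 0.2691463 , 0.04361427]), [0.24724591417227443, 0.5878312739113746, 0.5218985315152354])
[0.42196351 0.29441275 0.048     ] [0.55154969 0.26909847 0.041     ] [0.51108726 0.27653282 0.048     ] 0.13222099391300426
-11.344038935728305
-11.053367974675687
grip [0.47303377 0.28443633]
175 316 328 [0.50023655 0.27954703]
190 316 329 [0.48327952 0.28279365]
205 317 329 [0.46585254 0.28613025]Traceback (most recent call last):
  File "<stdin>", line 9, in <module>
    return umr_minimum(a, axis, None, out, keepdims, initial, where)
ValueError: zero-size array to reduction operation minimum which has no identity
```

>>> {"fn": "servo_tool", "kwargs": {"motion": [[0.5, -0.9, 0.1, -4, 1.5], [0.5, -0.9, 0.1, -8, 1.5], [0.5, -0.9, 0.1, -12, 1.5], [0.5, -0.9, 0.1, -15, 1.5], [0.5, -0.9, 0.1, -17.5, 1.5], [0.5, -0.9, 0.1, -19.2, 1.5], [0.5, -0.9, 0.1, -19.2, 1.5], [0.5, -0.9, 0.1, -19.2, 1.5], [1, -0.9, 0.1, -19.2, 1.5], [1, -0.9, 0.1, -19.2, 1.5], [1, -0.9, 0.1, -19.2, 1.5], [1, -0.9, 0.1, -19.2, 1.5], [1, -0.9, 0.1, -19.2, 1.5], [1, -0.9, 0.1, -19.2, 1.5]], "squeeze": 50}}

```text
time_s: 11.3
ee_pos: [0.4808, 0.2836, 0.2219]
eef_rot: [-3.142, -0.0, -0.195]
force: [-1.3, -1.5, 5.4]
grip_width: 0.0177
grip_force: 50.0
```

>>> {"fn": "servo_tool", "kwargs": {"motion": [[1, 0, 0, 1, 0], [1, 0, 0, 3, 0], [1, 0, 0, 6, 0], [1, 0, 0, 9, 0], [1, 0, 0, 12, 0], [1, 0, 0, 13, 0], [1, 0, -2, 13, 0], [1, 0.2, -5, 13, 0], [1, 0.4, -9, 13, 0], [1, 0.6, -13, 13, 0], [1, 0.8, -17, 13, 0], [1, 1, -20, 13, 0], [1, 1.1, -23, 13, 0], [1, 1.2, -24.5, 13, 0], [1, 1.2, -25.2, 13, 0], [1, 1.2, -25.2, 13, 0], [1, 1.2, -25.2, 13, 0], [1, 1.2, -25.2, 13, 0]]}}

```text
time_s: 13.55
ee_pos: [0.4928, 0.0321, 0.3516]
eef_rot: [-3.142, 0.0, -0.195]
force: [0.0, -0.1, -1.6]
grip_width: 0.0173
grip_force: 50.0
```

```bash
python3 - <<'E'
from h import *
a=cam("scene","scene5"); b=cam("side","side5"); c=cam("wrist","w5")
f=lambda i,x,y,w,h,s:cv2.resize(cv2.cvtColor(i["image"],cv2.COLOR_RGB2BGR)[y:y+h,x:x+w],(w*s,h*s),interpolation=cv2.INTER_CUBIC)
cv2.imwrite("pics/crop5.png",np.vstack([np.hstack([f(a,290,130,100,75,4),f(b,280,110,100,75,4)]),f(c,120,0,400,150,2)]))
for k in(a,b,c): print(np.round(proj(k,[.5637,.0172,.1705]),1),np.round(proj(k,[.5637,.0172,.124]),1))
print(ctrl.get_obs()["ee_pos"])
E
```

```text
[328.4 164.3] [327.9 177.5]
[319.  151.3] [319.2 167.6]
[323.1 128.2] [323.  123.7]
[0.49279249 0.03186998 0.35161717]
```

View pics/crop5.png

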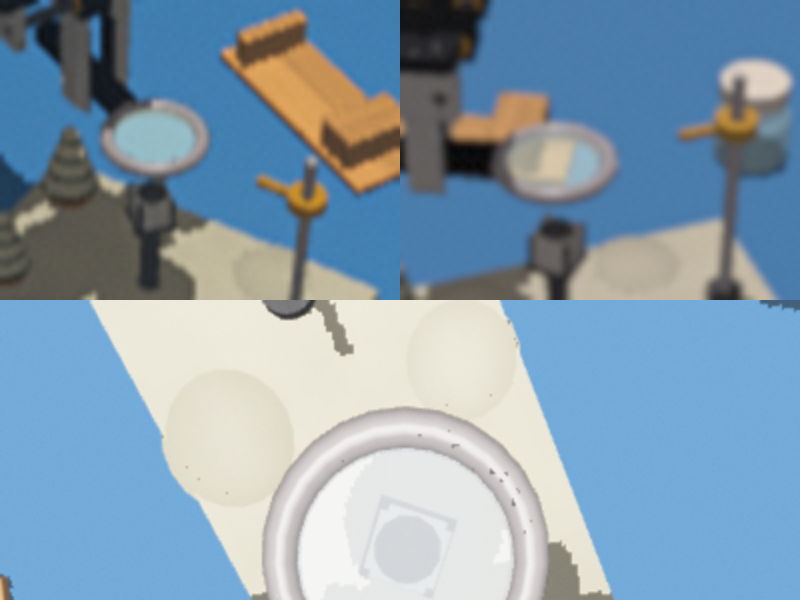

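```bash
python3 - <<'E'
from h import *
a=load("scene5");b=load("side5");c=load("w5")
print(tri((a,366.75,179.5),(b,364.25,140.75)), "lens",tri((a,328.9,164),(b,319.25,150.6)))
t=np.linspace(0,2*np.pi,200)
for tilt in(-.06,0,.06):
  for z0 in(.1705,):
    y=-.195; ax=np.array([np.cos(y),np.sin(y),0]); ay=np.array([-np.sin(y),np.cos(y),0]); x=ax*np.cos(tilt)+np.array([0,0,np.sin(tilt)]); n=np.cross(x,ay)
    for k,nm in((a,"sc"),(b,"si"),(c,"w")):
        P=np.array([proj(k,np.array([.5637,.0172,z0])+.035*(np.cos(q)*x+np.sin(q)*ay)+h*n) for q in t for h in(-.006,.006)])
        print(tilt,nm,np.round(P.min(0),1),np.round(P.max(0),1))
print("meas sc",290+101/4,130+97/4,290+210/4,130+176/4,"si",280+96/4,110+122/4,280+218/4,110+203/4,"w",120+263/2,53.5,120+547/2)
E
```

```text
(array([0.67100184, 0.04510661, 0.17218208]), [0.7519743912805846, 0.7519743912805138]) lens (array([0.56443315, 0.01841694, 0.17145672]), [0.05411911125140679, 0.05411911125136359])
-0.06 sc [314.7 153.3] [342.1 175.7]
-0.06 si [303.3 140.1] [334.7 163.1]
-0.06 w [250.3  49.6] [396.  199.2]
0 sc [314.8 153.8] [342.  175.3]
0 si [303.3 140.2] [334.6 163. ]
0 w [250.3  49.5] [396.  198.9]
0.06 sc [314.8 154.2] [341.9 174.8]
0.06 si [303.2 140.2] [334.7 162.9]
0.06 w [250.3  49.7] [396.  198.3]
meas sc 315.25 154.25 342.5 174.0 si 304.0 140.5 334.5 160.75 w 251.5 53.5 393.5
```

```bash
python3 -c "
from h import *
print(ctrl.get_obs()['joint_vel'].round(4)); print(ctrl.hand_in())"
```

```text
[-0.0051  0.0003  0.0002  0.001  -0.0006  0.0001]
the job is handed in; nothing more can be done
None
```

The job is handed in: the lamp post stands released in the ground piece's hole, and the lens is held about level over its lantern. By my last camera measurement its centre is within about 2 mm sideways of the lantern and 1 mm of the collar's height; the judge's verdict was not returned.

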